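# Set the flip tags of the tube racks

## Robot

A 6-joint arm with a two-finger parallel gripper is mounted at the origin on the work surface. World frame = base frame: x ahead of the robot, y to its left, z up, the work surface at z = 0. Lengths are in mm, angles in rad, forces in N, time in s.
With the tool pointing down it reaches from about 375 to 925 mm from the base axis. Payload 5.7 kg.
Tool frame: the origin (TCP) lies at the very end of the fingers, on their centre line; the grasp point (between the pads) lies 19 mm behind it; z points along the fingers, x is the direction in which the jaws open and shut, and the axes are right-handed (so a half turn about z gives the same grasp; the last joint's range is limited). The gripper opens to 88 mm and grips with 3 to 60 N. Pads are 20 mm wide; open, the fingers measure 115 mm over their backs; the gripper's body (75 mm by 178 mm) begins 61 mm behind the grasp point.
Start: joints at [1.212, 0.359, 1.51, -0, 1.272, -0.115], TCP at [144.829, 582.226, 222.623] pointing down, gripper open.
Joint ranges: [-2.97, 2.97], [-1.01, 2.36], [0.21, 2.38], [-0.96, 4.11], [0.2, 2.71], [-2.98, 2.98]. Speed limits (rad/s): [2.39, 2.39, 3.14, 3.14, 3.14, 3.14].

## Interface

Orientations are given as a unit quaternion [x, y, z, w].
In Python, from cell import r gives the robot as it stands. The module is installed in compiled form; this text tells all that it offers.
- The arm moves only by the shell command python3 -m pendant 'ROWS' [FORCE]. ROWS is JSON, a list of rows, each an object of numbers: "x", "y", "z": the shift along the tool's x, y, z in m; "ax", "ay", "az": the turn, a rotation vector about the tool's x, y, z in rad; "claw": the opening in per cent of the stroke, from 0 (shut) to 100 (fully open). A call has 1 to 20 rows; each row shifts and turns the commanded pose from where the row before left it, along the tool's axes as they then stand; what a row does not reach is not made up. A row lasts 1/12 s, in which the tool goes at most 41.7 mm and 7.16 degrees, less where a joint would pass 70% of its speed; a pose out of reach is approached as far as the arm can. A call is refused whole if a number of a shift passes 0.0417 or a number of a turn 0.125, either way. A call with a gripper value outside its range is refused whole. The fingers move at their own pace and stop on an object; FORCE is the grip in N (left out, the last holds). Time passes only in rows, so rows that do not move let the fingers close. It gives the time, the measured TCP pose, the force and the opening at its end, in the units of the state.
- r.observe(): the state, without advancing time (a new reading comes with each control period).
- r.capture(name): name is "scene" or "top" or "wrist"; returns the picture (384x512x3 uint8, blue, green, red); there is no depth.
- r.camera_info(name): a dict with "fov_y" (degrees; the focal length in pixels is half the picture's height over the tangent of half this angle, whatever the lens; pixels are square), "cx", "cy" (the principal point, pixels), "extrinsics" (4x4, takes a point from world to camera coordinates). Camera axes: x right, y up, looking along -z (the intrinsics and any distortion apply to the point x, -y, -z); pixel columns grow to the right and rows downward; lengths in mm; the calibration is good to about 2 mm. A picture is of the moment at which its call begins: read the wrist's pose just before it. camera_info takes no time and is no camera call; for the wrist camera it gives the pose at the moment of the call.
- r.finish_job(): hands the job in, once; it reports no verdict.
The state is a dict: "time": time; "qpos": joint angles; "qvel": joint speeds; "joint_efforts": joint torques, N m; "tcp_pos": TCP position; "orientation": TCP orientation; "ft_force": force on the tool from outside, world axes, zero at the start; "moment": the same for the moment, N m; "opening": opening from 0.0 (shut) to 1.0 (fully open).
Only numpy, scipy, OpenCV 4.12 (cv2) and the standard library are available. Lean on these libraries where they do the work, as an engineer would, in place of code of your own. Each camera call takes 0.05 s, during which the arm holds its last target.

## Task

Each tube rack in the tray has a hinged flip tag on the rail in front of it: leaning towards its rack the tag shows its disc face (full), leaning towards the robot its bar face (not full). Gently push over with a fingertip the tags that are wrong, so that every rack with a tube in all its places shows the disc and the part-used rack shows the bar. Only touch the tags: leave the racks, tub, carton and pipette where they stand.

Things in the scene. Friction and masses are not known exactly. Their poses are not given: they have to be found in the camera images.
- rack_1_mid (a point): Loose white tube rack, 104 (x) x 84 (y) x 53 mm high, FULL: all 20 places (5 rows along x, 4 along y) hold a tube with a red cap. Point: middle of its upper plate, 59 mm above the bench; cap tops are 90 mm above the bench. Its middle is about 108 mm behind (+x of) the hinge of its tag.
- rack_2_mid (a point): Loose white tube rack, 104 (x) x 84 (y) x 53 mm high, FULL: all 20 places (5 rows along x, 4 along y) hold a tube with a red cap. Point: middle of its upper plate, 59 mm above the bench; cap tops are 90 mm above the bench. Its middle is about 108 mm behind (+x of) the hinge of its tag.
- rack_3_mid (a point): Loose white tube rack, 104 (x) x 84 (y) x 53 mm high, FULL: all 20 places (5 rows along x, 4 along y) hold a tube with a red cap. Point: middle of its upper plate, 59 mm above the bench; cap tops are 90 mm above the bench. Its middle is about 108 mm behind (+x of) the hinge of its tag.
- rack_4_mid (a point): Loose white tube rack, 104 (x) x 84 (y) x 53 mm high, NOT FULL: only 7 of its 20 places, in the two rows farthest from the tags, hold a tube with a red cap; the rest are bare dark holes. Point: middle of its upper plate, 59 mm above the bench; cap tops are 90 mm above the bench. Its middle is about 108 mm behind (+x of) the hinge of its tag.
- tag_a_hinge (a point): Middle of this tag's hinge axis, 104 mm above the bench, on a holder fixed on a rail (top 93 mm above the bench). Hinges are 112 mm apart; which tag is where varies. Axes: y along rail and hinge, x level across the rail to the racks, away from the robot (turned 0.2 rad at most). The tag belongs to the rack about 108 mm along this +x; the next racks are 112 mm to the side.
- tag_a (a joint): Smooth white plate 50 mm wide, 4 thick, 25 g, hinged at its foot; free edge a 6 mm bead, outermost 60 mm from the hinge. 0 upright; +0.75 leans on its stop to the rack (black disc face up: full); -0.75 to the robot (black bar face up: not full). Bead then 39 mm aside of, 42 above the hinge. No spring; falls on by itself once past upright. Push the bead from outside, level or rising, over the hinge.
- tag_b_hinge (a point): Middle of this tag's hinge axis, 104 mm above the bench, on a holder fixed on a rail (top 93 mm above the bench). Hinges are 112 mm apart; which tag is where varies. Axes: y along rail and hinge, x level across the rail to the racks, away from the robot (turned 0.2 rad at most). The tag belongs to the rack about 108 mm along this +x; the next racks are 112 mm to the side.
- tag_b (a joint): Smooth white plate 50 mm wide, 4 thick, 25 g, hinged at its foot; free edge a 6 mm bead, outermost 60 mm from the hinge. 0 upright; +0.75 leans on its stop to the rack (black disc face up: full); -0.75 to the robot (black bar face up: not full). Bead then 39 mm aside of, 42 above the hinge. No spring; falls on by itself once past upright. Push the bead from outside, level or rising, over the hinge.
- tag_c_hinge (a point): Middle of this tag's hinge axis, 104 mm above the bench, on a holder fixed on a rail (top 93 mm above the bench). Hinges are 112 mm apart; which tag is where varies. Axes: y along rail and hinge, x level across the rail to the racks, away from the robot (turned 0.2 rad at most). The tag belongs to the rack about 108 mm along this +x; the next racks are 112 mm to the side.
- tag_c (a joint): Smooth white plate 50 mm wide, 4 thick, 25 g, hinged at its foot; free edge a 6 mm bead, outermost 60 mm from the hinge. 0 upright; +0.75 leans on its stop to the rack (black disc face up: full); -0.75 to the robot (black bar face up: not full). Bead then 39 mm aside of, 42 above the hinge. No spring; falls on by itself once past upright. Push the bead from outside, level or rising, over the hinge.
- tag_d_hinge (a point): Middle of this tag's hinge axis, 104 mm above the bench, on a holder fixed on a rail (top 93 mm above the bench). Hinges are 112 mm apart; which tag is where varies. Axes: y along rail and hinge, x level across the rail to the racks, away from the robot (turned 0.2 rad at most). The tag belongs to the rack about 108 mm along this +x; the next racks are 112 mm to the side.
- tag_d (a joint): Smooth white plate 50 mm wide, 4 thick, 25 g, hinged at its foot; free edge a 6 mm bead, outermost 60 mm from the hinge. 0 upright; +0.75 leans on its stop to the rack (black disc face up: full); -0.75 to the robot (black bar face up: not full). Bead then 39 mm aside of, 42 above the hinge. No spring; falls on by itself once past upright. Push the bead from outside, level or rising, over the hinge.
- tub_mid (a point): Bystander: white round tub with a lid with a red disc, 108 mm across, 71 mm high, loose; point in its middle, 35 mm up.
- carton_mid (a point): Bystander: open white carton 90 x 130 x 65 mm with a raised flap at its +x side reaching 121 mm high, loose; point at its middle, 33 mm up.
- pipette_mid (a point): Bystander: white hand pipette lying on the bench between robot and rail, about 255 mm long (along its own x) and 28 mm thick, loose; point in its body near its middle, 14 mm above the bench.
Not all that is in view belongs to the job. Leave any purple or yellow look-alike of the part that bears rack_4_mid alone.

How it is judged (in metres and radians):
At the end, for the whole second after the job is handed in: The tags in front of the three full racks rest leaning towards their racks (joint above 0.6 rad), the tag in front of the part-used rack rests leaning towards the robot (below -0.6 rad), all tags still (under 0.1 rad/s), and racks, tub, carton and pipette are within 15 mm of where they stood (((horizontal distance between rack_4_mid and tag_a_hinge below 0.128 m and value of joint tag_a below -0.6 rad) or (horizontal distance between rack_4_mid and tag_a_hinge above 0.128 m and value of joint tag_a above 0.6 rad)) and velocity of joint tag_a between -0.1 and 0.1 rad/s and ((horizontal distance between rack_4_mid and tag_b_hinge below 0.128 m and value of joint tag_b below -0.6 rad) or (horizontal distance between rack_4_mid and tag_b_hinge above 0.128 m and value of joint tag_b above 0.6 rad)) and velocity of joint tag_b between -0.1 and 0.1 rad/s and ((horizontal distance between rack_4_mid and tag_c_hinge below 0.128 m and value of joint tag_c below -0.6 rad) or (horizontal distance between rack_4_mid and tag_c_hinge above 0.128 m and value of joint tag_c above 0.6 rad)) and velocity of joint tag_c between -0.1 and 0.1 rad/s and ((horizontal distance between rack_4_mid and tag_d_hinge below 0.128 m and value of joint tag_d below -0.6 rad) or (horizontal distance between rack_4_mid and tag_d_hinge above 0.128 m and value of joint tag_d above 0.6 rad)) and velocity of joint tag_d between -0.1 and 0.1 rad/s and distance of each of rack_1_mid, rack_2_mid, rack_3_mid, rack_4_mid, tub_mid, carton_mid, pipette_mid from where it was at the start of the episode below 0.015 m); the robot touches nothing.
It fails at once if a tube rack is shoved, lifted or tipped (moved more than 20 mm) (distance of any of rack_1_mid, rack_2_mid, rack_3_mid, rack_4_mid from where it was at the start of the episode above 0.02 m).
It fails at once if the tub, carton or pipette is shoved, lifted or tipped (moved more than 20 mm) (distance of any of tub_mid, carton_mid, pipette_mid from where it was at the start of the episode above 0.02 m).
It fails at once if a tag is forced (more than 25 N from the fingers) (contact force between the fingers and tag_a above 25 N or contact force between the fingers and tag_b above 25 N or contact force between the fingers and tag_c above 25 N or contact force between the fingers and tag_d above 25 N).
It also fails if it takes over 51 s, if anything falls off the work surface, if the arm or the gripper's body presses on something with over 40 N, if the wrist force passes 120 N, or if a joint passes its speed limit or range.

## Working session

There is one attempt and no reset: what is moved stays moved. The work goes in short steps, Python scripts to look and compute and a shell command to move; the robot and the scene stay as the last step left them, time stands still between calls to the robot, and variables do not carry over. Pictures are saved under pics/ and viewed, and the job is handed in when it is done.

```bash
mkdir -p pics
python3 - <<'E'
from cell import r
import cv2
s=r.observe();print(s)
for n in("scene","top","wrist"):
    i=r.camera_info(n);print(n,i)
    cv2.imwrite(f"pics/{n}0.png",r.capture(n))
E
```

```text
{'time': 0.0, 'qpos': array([ 1.21189658e+00,  3.59514546e-01,  1.51142492e+00,  1.43100187e-05,
        1.27245331e+00, -1.15104310e-01]), 'qvel': array([-0.00068974,  0.0006132 , -0.00227792,  0.00156151, -0.0001265 ,
       -0.00066477]), 'joint_efforts': array([ 3.92630347e-03, -5.15360355e+01, -2.70732290e+01,  6.79936772e-02,
        3.48832668e-02, -1.29991313e-04]), 'tcp_pos': array([144.59968028, 581.62242969, 221.80674678]), 'orientation': array([ 7.87842194e-01,  6.15876503e-01, -7.71638377e-04,  4.63382477e-04]), 'ft_force': array([-0.03105794,  0.77915386,  0.49915382]), 'moment': array([-0.00949827, -0.0186076 , -0.05249641]), 'opening': 1.0024491222907896}
scene {'fov_y': 48.912738922512766, 'cx': 259.7080886130145, 'cy': 181.2359451738458, 'extrinsics': array([[ 1.38263140e-01,  9.90383234e-01,  4.93507281e-03,
        -8.65573517e+01],
       [-7.30068089e-01,  9.85520096e-02,  6.76230794e-01,
         3.31295516e+02],
       [ 6.69241279e-01, -9.71007318e-02,  7.36673305e-01,
        -1.84305856e+03],
       [ 0.00000000e+00,  0.00000000e+00,  0.00000000e+00,
      
[... 203 characters left out ...]

       [ 9.91832905e-01,  2.72434493e-03,  1.27514967e-01,
        -5.54553743e+02],
       [-1.27538157e-01,  1.15605067e-02,  9.91766290e-01,
        -1.19202759e+03],
       [ 0.00000000e+00,  0.00000000e+00,  0.00000000e+00,
         1.00000000e+00]])}
wrist {'fov_y': 68.51790500995563, 'cx': 254.16428193757102, 'cy': 193.43335002421944, 'extrinsics': array([[ 2.42558737e-01,  9.70135221e-01, -1.70634537e-03,
        -5.99707489e+02],
       [-9.40438525e-01,  2.34701208e-01, -2.45948618e-01,
         2.91547386e+01],
       [-2.38202936e-01,  6.12616993e-02,  9.69281365e-01,
        -3.91365391e+02],
       [ 0.00000000e+00,  0.00000000e+00,  0.00000000e+00,
         1.00000000e+00]])}
```

View pics/scene0.png

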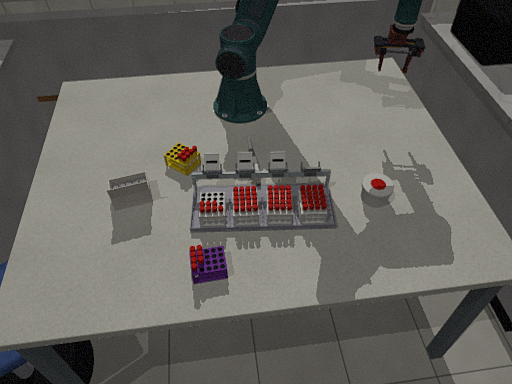

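View pics/top0.png

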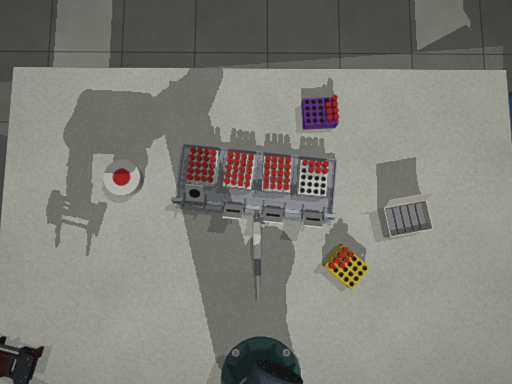

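View pics/wrist0.png

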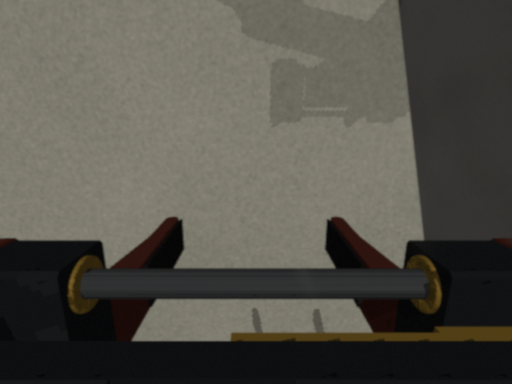

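Run:
```python
import cv2
a=cv2.imread("pics/top0.png");cv2.imwrite("pics/c1.png",cv2.resize(a[135:235,165:345],None,fx=4.4,fy=4.4,interpolation=cv2.INTER_CUBIC))
a=cv2.imread("pics/scene0.png");cv2.imwrite("pics/c2.png",cv2.resize(a[140:235,180:345],None,fx=4.8,fy=4.8,interpolation=cv2.INTER_CUBIC))
```

```text
(no output)
```

View pics/c1.png

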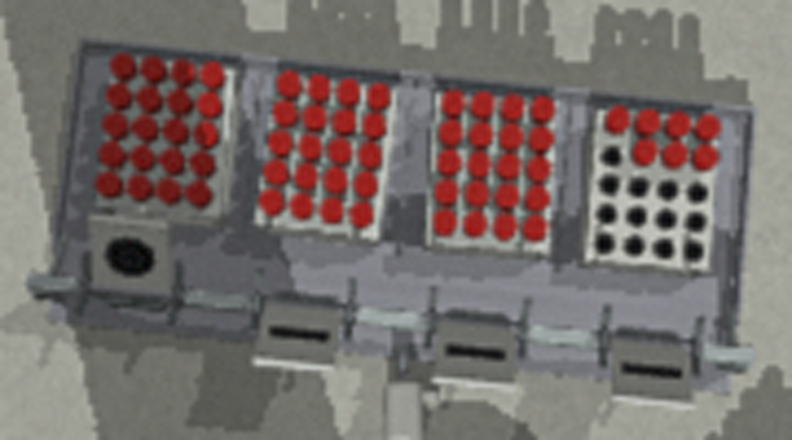

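View pics/c2.png

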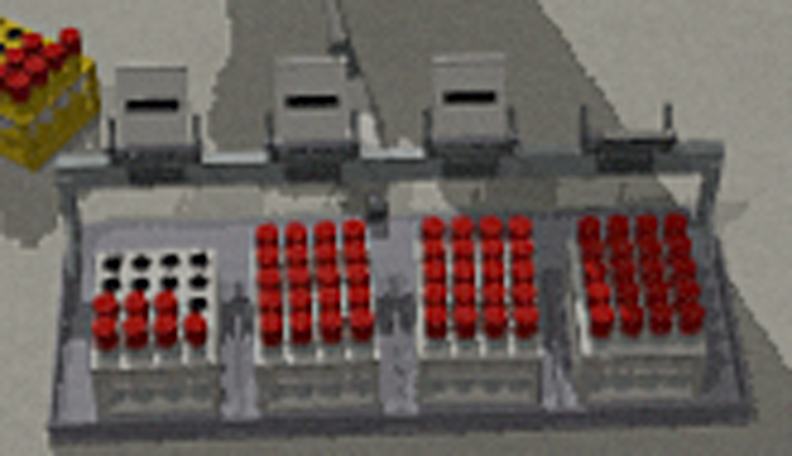

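```bash
cat > h.py <<'E'
import numpy as np
from cell import r
def ray(cam,u,v,z):
    i=r.camera_info(cam);E=i["extrinsics"];f=192/np.tan(np.radians(i["fov_y"]/2))
    R=E[:3,:3];c=-R.T@E[:3,3]
    d=R.T@np.array([(u-i["cx"])/f,-(v-i["cy"])/f,-1])
    return c+d*(z-c[2])/d[2]
E
python3 - <<'E'
from h import *
C=lambda u,v:(u/4.4+165,v/4.4+135)
S=lambda u,v:(u/4.8+180,v/4.8+140)
np.set_printoptions(precision=0,suppress=True)
for n,a in dict(t2=(294,362),t3=(474,380),t4=(652,402)).items(): print(n,'bead',ray("top",*C(*a),146))
for n,a in dict(t2=(298,333),t3=(475,352),t4=(652,370)).items(): print(n,'bar top',ray("top",*C(*a),128))
for n,a in dict(t2=(469,97),t3=(312,101),t4=(152,104)).items(): print(n,'bar scene',ray("scene",*S(*a),128))
for n,a in dict(t2=(465,57),t3=(308,60),t4=(150,68)).items(): print(n,'bead scene',ray("scene",*S(*a),146))
for n,a in dict(r2=(325,150),r3=(492,165),r1=(160,130)).items(): print(n,'caps',ray("top",*C(*a),90))
print('rail',ray("top",*C(30,280),93),ray("top",*C(750,355),93))
print('tub',ray("top",122,178,71),'pip',ray("top",257,215,14),ray("top",257,298,14),'carton',ray("top",408,218,65),'yellow',ray("top",346,266,90))
E
```

```text
t2 bead [461.  79. 146.]
t3 bead [450. -32. 146.]
t4 bead [ 437. -143.  146.]
t2 bar top [481.  78. 128.]
t3 bar top [469. -34. 128.]
t4 bar top [ 458. -145.  128.]
t2 bar scene [486.  81. 128.]
t3 bar scene [475. -30. 128.]
t4 bar scene [ 463. -142.  128.]
t2 bead scene [463.  81. 146.]
t3 bead scene [452. -30. 146.]
t4 bead scene [ 445. -141.  146.]
r2 caps [605.  63.  90.]
r3 caps [595. -47.  90.]
r1 caps [618. 173.  90.]
rail [517. 255.  93.] [ 469. -215.   93.]
tub [580. 407.  71.] pip [476.  10.  14.] [229.   9.  14.] carton [ 465. -434.   65.] yellow [ 327. -242.   90.]
```

The top crop shows disc/full at (195,193), which is right, and bars at (233,211) and (273,215), both in front of full racks, so those two are wrong. The bar at (313,219) is in front of the white part-used rack at (313,180), which is right. The look-alikes are the yellow rack at (346,266) and the purple one at (320,112), and I'll leave both alone. The two tags to push have their beads at about (462,80) and (451,-31), with rail yaw about -0.10.

```bash
python3 -m pendant '[{"az":-0.07,"claw":0},{"az":-0.07,"claw":0},{"claw":0},{"claw":0},{"claw":0},{"claw":0}]' 10
python3 -m pendant '[{"x":-0.0233,"y":0.0163},{"x":-0.0233,"y":0.0163},{"x":-0.0233,"y":0.0163},{"x":-0.0233,"y":0.0163},{"x":-0.0233,"y":0.0163},{"x":-0.0233,"y":0.0163},{"x":-0.0233,"y":0.0163},{"x":-0.0233,"y":0.0163},{"x":-0.0233,"y":0.0163},{"x":-0.0233,"y":0.0163},{"x":-0.0233,"y":0.0163},{"x":-0.0233,"y":0.0163},{"x":-0.0233,"y":0.0163},{"x":-0.0233,"y":0.0163},{"x":-0.0233,"y":0.0163},{"x":-0.0233,"y":0.0163},{"x":-0.0233,"y":0.0163},{"x":-0.0233,"y":0.0163},{"x":-0.0233,"y":0.0163},{"x":-0.0233,"y":0.0163}]'
python3 -m pendant '[{},{},{}]'
```

```text
$[0]: bad value
$[0]: bad value
$[0]: bad value
```

```bash
python3 -m pendant '[{"x":0,"y":0,"z":0,"ax":0,"ay":0,"az":-0.07,"claw":0},{"x":0,"y":0,"z":0,"ax":0,"ay":0,"az":-0.07,"claw":0}]' 10
```

```text
time: 0.32
tcp_pos: [144.7, 581.9, 222.2]
orientation: [0.742, 0.671, -0.0, 0.0]
ft_force: [-1.1, 0.3, 0.7]
opening: 0.89
```

```bash
python3 -m pendant '[{"x":-0.033,"y":0.023,"z":0,"ax":0,"ay":0,"az":0,"claw":0},{"x":-0.033,"y":0.023,"z":0,"ax":0,"ay":0,"az":0,"claw":0},{"x":-0.033,"y":0.023,"z":0,"ax":0,"ay":0,"az":0,"claw":0},{"x":-0.033,"y":0.023,"z":0,"ax":0,"ay":0,"az":0,"claw":0},{"x":-0.033,"y":0.023,"z":0,"ax":0,"ay":0,"az":0,"claw":0},{"x":-0.033,"y":0.023,"z":0,"ax":0,"ay":0,"az":0,"claw":0},{"x":-0.033,"y":0.023,"z":0,"ax":0,"ay":0,"az":0,"claw":0},{"x":-0.033,"y":0.023,"z":0,"ax":0,"ay":0,"az":0,"claw":0},{"x":-0.033,"y":0.023,"z":0,"ax":0,"ay":0,"az":0,"claw":0},{"x":-0.033,"y":0.023,"z":0,"ax":0,"ay":0,"az":0,"claw":0},{"x":-0.033,"y":0.023,"z":0,"ax":0,"ay":0,"az":0,"claw":0},{"x":-0.033,"y":0.023,"z":0,"ax":0,"ay":0,"az":0,"claw":0},{"x":-0.033,"y":0.023,"z":0,"ax":0,"ay":0,"az":0,"claw":0},{"x":-0.033,"y":0.023,"z":0,"ax":0,"ay":0,"az":0,"claw":0},{"x":0,"y":0,"z":0,"ax":0,"ay":0,"az":0,"claw":0},{"x":0,"y":0,"z":0,"ax":0,"ay":0,"az":0,"claw":0},{"x":0,"y":0,"z":0,"ax":0,"ay":0,"az":0,"claw":0}]'
```

```text
time: 1.73
tcp_pos: [416.6, 89.5, 222.4]
orientation: [0.743, 0.669, -0.0, -0.001]
ft_force: [-0.1, -0.1, 0.1]
opening: 0.01
```

```bash
python3 -m pendant '[{"x":-0.005,"y":0,"z":0.02,"ax":0,"ay":0,"az":0,"claw":0},{"x":0,"y":0,"z":0.03,"ax":0,"ay":0,"az":0,"claw":0},{"x":0,"y":0,"z":0.025,"ax":0,"ay":0,"az":0,"claw":0},{"x":0,"y":0,"z":0.012,"ax":0,"ay":0,"az":0,"claw":0},{"x":0,"y":0,"z":0,"ax":0,"ay":0,"az":0,"claw":0},{"x":0,"y":0,"z":0,"ax":0,"ay":0,"az":0,"claw":0}]'
python3 - <<'E'
from h import *;import cv2
for n in("scene","wrist"):cv2.imwrite(f"pics/{n}1.png",r.capture(n))
a=cv2.imread("pics/scene1.png");cv2.imwrite("pics/c3.png",cv2.resize(a[90:235,180:345],None,fx=4,fy=4,interpolation=cv2.INTER_CUBIC))
E
```

```text
time: 2.23
tcp_pos: [415.4, 85.7, 135.3]
orientation: [0.742, 0.67, -0.001, -0.001]
ft_force: [0.7, -0.3, 0.9]
opening: 0.008
```

View pics/c3.png

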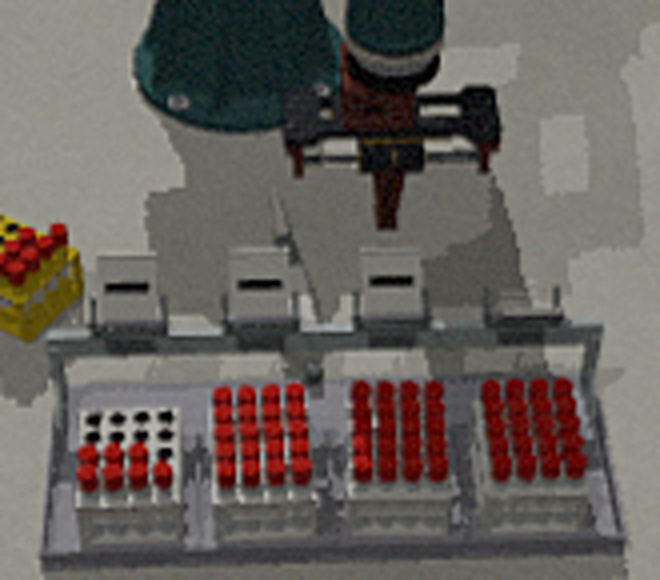

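View pics/wrist1.png

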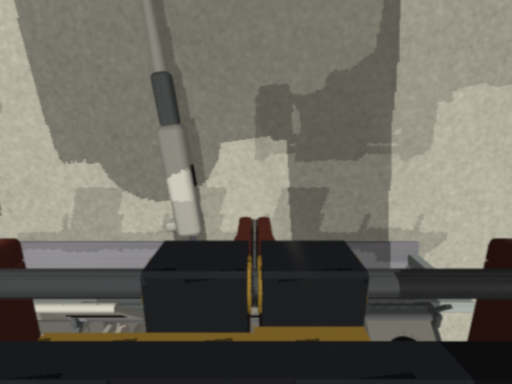

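The closed fingertip, at crop (388,215), is in line with the second tag's bar at (393,281), so I'll push slowly.

```bash
python3 -m pendant '[{"x":0,"y":0.012,"z":0,"ax":0,"ay":0,"az":0,"claw":0},{"x":0,"y":0.01,"z":0,"ax":0,"ay":0,"az":0,"claw":0},{"x":0,"y":0.006,"z":0,"ax":0,"ay":0,"az":0,"claw":0},{"x":0,"y":0.005,"z":0,"ax":0,"ay":0,"az":0,"claw":0},{"x":0,"y":0.005,"z":0,"ax":0,"ay":0,"az":0,"claw":0},{"x":0,"y":0.005,"z":0,"ax":0,"ay":0,"az":0,"claw":0},{"x":0,"y":0.005,"z":0,"ax":0,"ay":0,"az":0,"claw":0},{"x":0,"y":0.005,"z":0,"ax":0,"ay":0,"az":0,"claw":0},{"x":0,"y":0.005,"z":0,"ax":0,"ay":0,"az":0,"claw":0},{"x":0,"y":0.005,"z":0,"ax":0,"ay":0,"az":0,"claw":0},{"x":0,"y":0.005,"z":0,"ax":0,"ay":0,"az":0,"claw":0},{"x":0,"y":0,"z":0,"ax":0,"ay":0,"az":0,"claw":0}]'
python3 - <<'E'
from h import *;import cv2
a=r.capture("scene");cv2.imwrite("pics/c4.png",cv2.resize(a[90:235,180:345],None,fx=4,fy=4,interpolation=cv2.INTER_CUBIC))
E
```

```text
time: 3.33
tcp_pos: [485.8, 77.2, 135.8]
orientation: [0.743, 0.669, 0.0, 0.0]
ft_force: [0.4, -0.1, -0.1]
opening: 0.006
```

View pics/c4.png

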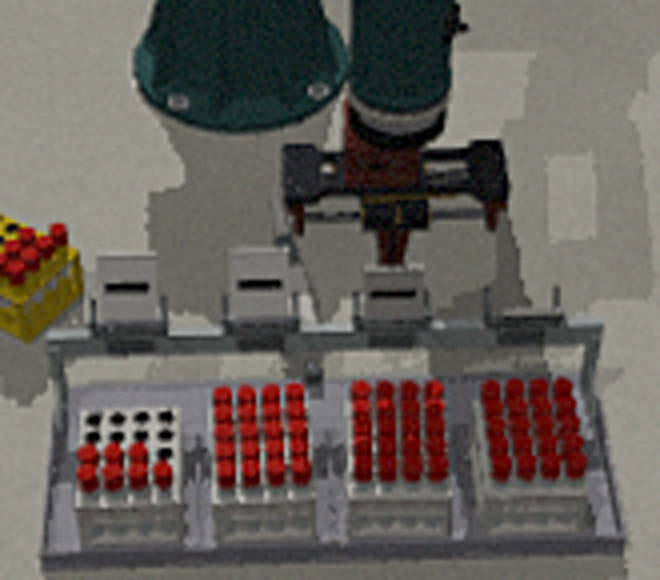

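The tag is close to upright and the force is low, so I'll push about 20 mm more, then back off.

```bash
python3 -m pendant '[{"x":0,"y":0.005,"z":0,"ax":0,"ay":0,"az":0,"claw":0},{"x":0,"y":0.005,"z":0,"ax":0,"ay":0,"az":0,"claw":0},{"x":0,"y":0.005,"z":0,"ax":0,"ay":0,"az":0,"claw":0},{"x":0,"y":0.005,"z":0,"ax":0,"ay":0,"az":0,"claw":0},{"x":0,"y":0,"z":0,"ax":0,"ay":0,"az":0,"claw":0},{"x":0,"y":0,"z":0,"ax":0,"ay":0,"az":0,"claw":0},{"x":0,"y":0,"z":0,"ax":0,"ay":0,"az":0,"claw":0}]'
python3 - <<'E'
from h import *;import cv2
a=r.capture("scene");cv2.imwrite("pics/c5.png",cv2.resize(a[90:235,180:345],None,fx=4,fy=4,interpolation=cv2.INTER_CUBIC))
E
```

```text
time: 3.97
tcp_pos: [504.1, 75.2, 135.6]
orientation: [0.743, 0.669, -0.0, -0.0]
ft_force: [-0.3, 1.2, 0.0]
opening: 0.004
```

View pics/c5.png

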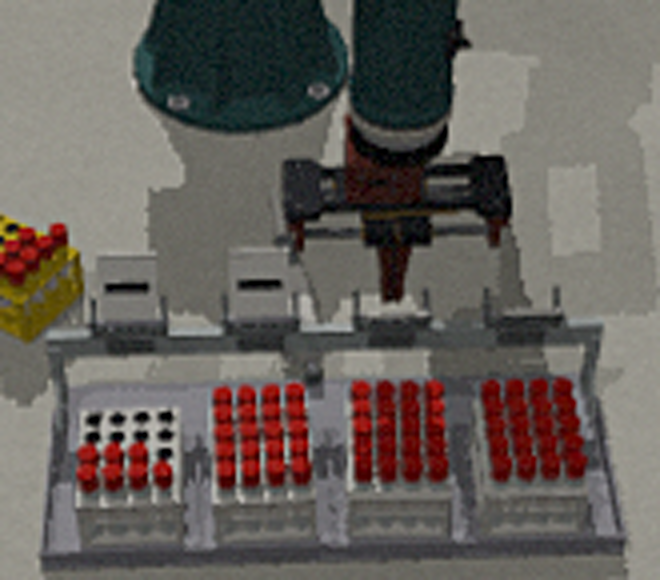

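Tag 2 has fallen to its rack, seen edge-on at crop (393,305). I'll back off and move to tag 3.

```bash
python3 -m pendant '[{"x":0,"y":-0.015,"z":0,"ax":0,"ay":0,"az":0,"claw":0},{"x":0,"y":-0.025,"z":0,"ax":0,"ay":0,"az":0,"claw":0},{"x":0,"y":-0.025,"z":0,"ax":0,"ay":0,"az":0,"claw":0},{"x":0,"y":-0.025,"z":0,"ax":0,"ay":0,"az":0,"claw":0},{"x":0,"y":0,"z":0,"ax":0,"ay":0,"az":0,"claw":0},{"x":-0.02,"y":0,"z":0,"ax":0,"ay":0,"az":0,"claw":0},{"x":-0.03,"y":0,"z":0,"ax":0,"ay":0,"az":0,"claw":0},{"x":-0.03,"y":0,"z":0,"ax":0,"ay":0,"az":0,"claw":0},{"x":-0.02,"y":0,"z":0,"ax":0,"ay":0,"az":0,"claw":0},{"x":-0.012,"y":0,"z":0,"ax":0,"ay":0,"az":0,"claw":0},{"x":0,"y":0,"z":0,"ax":0,"ay":0,"az":0,"claw":0},{"x":0,"y":0,"z":0,"ax":0,"ay":0,"az":0,"claw":0}]'
```

```text
time: 5.02
tcp_pos: [403.4, -27.2, 135.8]
orientation: [0.744, 0.669, 0.0, 0.0]
ft_force: [-0.5, 0.4, -0.3]
opening: 0.01
```

```bash
python3 -m pendant '[{"x":0,"y":0.012,"z":0,"ax":0,"ay":0,"az":0,"claw":0},{"x":0,"y":0.012,"z":0,"ax":0,"ay":0,"az":0,"claw":0},{"x":0,"y":0.006,"z":0,"ax":0,"ay":0,"az":0,"claw":0},{"x":0,"y":0.005,"z":0,"ax":0,"ay":0,"az":0,"claw":0},{"x":0,"y":0.005,"z":0,"ax":0,"ay":0,"az":0,"claw":0},{"x":0,"y":0.005,"z":0,"ax":0,"ay":0,"az":0,"claw":0},{"x":0,"y":0.005,"z":0,"ax":0,"ay":0,"az":0,"claw":0},{"x":0,"y":0.005,"z":0,"ax":0,"ay":0,"az":0,"claw":0},{"x":0,"y":0.005,"z":0,"ax":0,"ay":0,"az":0,"claw":0},{"x":0,"y":0.005,"z":0,"ax":0,"ay":0,"az":0,"claw":0},{"x":0,"y":0.005,"z":0,"ax":0,"ay":0,"az":0,"claw":0},{"x":0,"y":0.005,"z":0,"ax":0,"ay":0,"az":0,"claw":0},{"x":0,"y":0.005,"z":0,"ax":0,"ay":0,"az":0,"claw":0},{"x":0,"y":0.005,"z":0,"ax":0,"ay":0,"az":0,"claw":0},{"x":0,"y":0.005,"z":0,"ax":0,"ay":0,"az":0,"claw":0},{"x":0,"y":0,"z":0,"ax":0,"ay":0,"az":0,"claw":0},{"x":0,"y":0,"z":0,"ax":0,"ay":0,"az":0,"claw":0},{"x":0,"y":0,"z":0,"ax":0,"ay":0,"az":0,"claw":0}]'
python3 - <<'E'
from h import *;import cv2
a=r.capture("scene");cv2.imwrite("pics/c6.png",cv2.resize(a[90:235,180:345],None,fx=4,fy=4,interpolation=cv2.INTER_CUBIC))
E
```

```text
time: 6.52
tcp_pos: [492.3, -36.1, 135.6]
orientation: [0.743, 0.669, -0.0, -0.0]
ft_force: [-0.9, 0.2, -0.3]
opening: 0.004
```

View pics/c6.png

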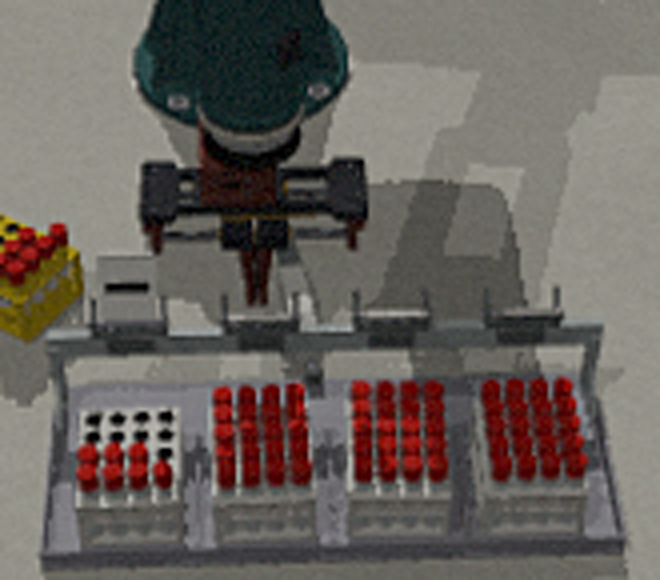

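Tag 3 is over as well. I'll back away, lift and check from above.

```bash
python3 -m pendant '[{"x":0,"y":-0.015,"z":0,"ax":0,"ay":0,"az":0,"claw":0},{"x":0,"y":-0.025,"z":0,"ax":0,"ay":0,"az":0,"claw":0},{"x":0,"y":-0.025,"z":0,"ax":0,"ay":0,"az":0,"claw":0},{"x":0,"y":-0.025,"z":0,"ax":0,"ay":0,"az":0,"claw":0},{"x":0,"y":0,"z":-0.03,"ax":0,"ay":0,"az":0,"claw":0},{"x":0,"y":0,"z":-0.03,"ax":0,"ay":0,"az":0,"claw":0},{"x":0,"y":0,"z":-0.03,"ax":0,"ay":0,"az":0,"claw":0},{"x":0.035,"y":-0.005,"z":0,"ax":0,"ay":0,"az":0,"claw":0},{"x":0.035,"y":-0.005,"z":0,"ax":0,"ay":0,"az":0,"claw":0},{"x":0.035,"y":-0.005,"z":0,"ax":0,"ay":0,"az":0,"claw":0},{"x":0.035,"y":-0.005,"z":0,"ax":0,"ay":0,"az":0,"claw":0},{"x":0.035,"y":-0.005,"z":0,"ax":0,"ay":0,"az":0,"claw":0},{"x":0.035,"y":-0.005,"z":0,"ax":0,"ay":0,"az":0,"claw":0},{"x":0.035,"y":-0.005,"z":0,"ax":0,"ay":0,"az":0,"claw":0},{"x":0.035,"y":-0.005,"z":0,"ax":0,"ay":0,"az":0,"claw":0},{"x":0,"y":0,"z":0,"ax":0,"ay":0,"az":0,"claw":0},{"x":0,"y":0,"z":0,"ax":0,"ay":0,"az":0,"claw":0},{"x":0,"y":0,"z":0,"ax":0,"ay":0,"az":0,"claw":0}]'
python3 - <<'E'
from h import *;import cv2
a=r.capture("top");cv2.imwrite("pics/top7.png",a);cv2.imwrite("pics/c7.png",cv2.resize(a[95:295,95:440],None,fx=2.3,fy=2.3,interpolation=cv2.INTER_CUBIC))
E
```

```text
time: 8.07
tcp_pos: [391.7, 255.2, 225.4]
orientation: [0.742, 0.67, -0.001, 0.0]
ft_force: [1.1, -0.6, -0.2]
opening: 0.005
```

View pics/c7.png

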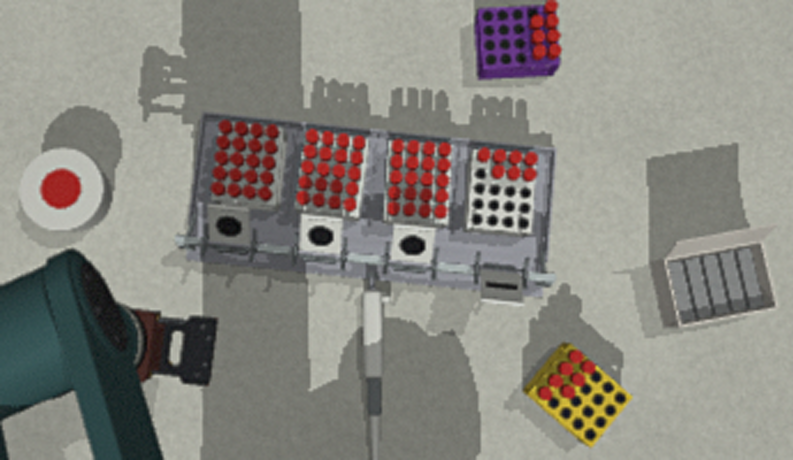

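The top view shows discs at (228,226), (320,236) and (412,245) in front of the full racks, and the bar at (502,286) in front of the part-used one. The bystanders and racks are where they stood, and the arm is clear.

```bash
python3 -c "
from cell import r
print(r.finish_job())"
```

```text
the job is handed in; nothing more can be done
None
```

The tags should now all be right, and the job is handed in; no verdict was reported. I pushed over the two middle tags, which showed the bar in front of full racks. The other two were already right and I didn't touch them.

- **Tags:** the last top view showed discs at the three full racks and the bar at the part-used one.
- **Surroundings:** by eye, the racks, tub, carton and pipette hadn't moved. I didn't measure their positions again.
- **Force and time:** wrist force was 1.2 N or less at every reading during the pushes, but it was only read at the end of each call. The robot's clock stood at about 8.1 s.
- **Failed calls:** the first three move calls were refused with "bad value" because my rows left out fields, and nothing moved. No other check failed or disagreed.

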